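# Close the whetstone holder's sliding jaw

## Task

Secure the whetstone in its bench holder: press down the yellow thumb pad in the middle of the sliding jaw to free its brake and, keeping it pressed, push the jaw along its rails until it has pushed the stone fully home against the red end stop; then let go. Use the fingertips only: never drag the jaw while its brake is on, let the jaw alone move the stone (do not touch or lift the stone), and leave the other things on the table undisturbed.

Things in the scene. Friction and masses are not known exactly. Their poses are not given: they have to be found in the camera images.
- holder: Whetstone holder fixed to the table: wooden board 92 (its x) by 320 (its y) by 12 mm high, yaw within 35 degrees. Origin: centre of its underside, z up. The jaw slides along its +y, toward the red end stop. Two guide rails, 48 mm apart inside and 10 mm high, keep the stone in line. Red lines on the board at y = +5 mm show where the jaw's face and red pointers stand when closed.
- jaw (a joint): Sliding jaw, m along the holder's +y: 0 fully open, 0.072 with the stone home against the red stop (up to 0.085 without a stone). With the pad up a friction brake holds it against about 25 to 30 N; with the pad pressed it slides with 1 to 3 N plus the stone's friction (up to about 5 N). It stays where it is when the pad is let up.
- pad (a joint): Yellow thumb pad, m downward: about 0 up (brake on), 0.006 fully down. It yields as it is pressed: about 3 N at 0.0015, 5 N at 0.003, 7 N at 0.006, where it meets a hard stop; it springs back up. The brake is fully off from about 0.003; press it 0.004 or more, best fully down.
- pad_top (a point): Centre of the top of the yellow pad, which measures 52 (across) by 44 mm (along the slide); 44 mm above the table when up. It travels with the jaw and the pad.
- jaw_face (a point): Centre of the jaw's face that meets the stone, 24 mm above the table, 38 mm from the pad's centre. The jaw is a grey carriage 62 mm across, 76 mm along the slide; at each end a shoulder 14 mm long rises to 51 mm above the table; between them a well 48 mm long, open at both sides, holds the yellow pad. A fingertip in the well presses the pad and pushes on the front shoulder.
- stop_face (a point): Centre of the inner face of the red end stop (70 mm wide, 24 mm thick, top 42 mm above the table), 24 mm above the table, at the holder's y = +125 mm.
- whetstone: Loose two-layer whetstone, light brown over grey, 42 x 120 x 24 mm, lying lengthwise between the guide rails on the board (its underside 12 mm, its top 36 mm above the table). Origin: centre of its underside, y along its length. At the start it stands free, short of the end stop and ahead of the jaw.
- cork_block: Bystander: brown cork sanding block, 48 x 78 x 28 mm, on the table beside the holder; origin at the centre of its underside.
- rubber_block: Bystander: dark rubber sanding block, 44 x 103 x 37 mm, on the table beside the holder; origin at the centre of its underside.
- charcoal_0: Bystander: black stick of polishing charcoal, 19 x 55 x 16 mm, on the table on the robot's side of the holder; origin at the centre of its underside.
There are look-alikes about, which are no part of the job. What is meant by the whetstone is not orange, and is the larger of those in its own colour.

How it is judged:
By the outcome, as a careful person would: the job done as asked, in the order asked, and still so for the second after the job is handed in, with the robot touching nothing.
It also fails if it takes over 32 s, if anything falls off the work surface, if the arm or the gripper's body presses on something with over 40 N, if the wrist force passes 120 N, or if a joint passes its speed limit or range.

## Robot

A 7-joint arm with a two-finger parallel gripper is mounted at the origin on a cart in front of the work surface, level with it; the furniture and walls round the work are solid. World frame = base frame: x ahead of the robot, y to its left, z up, the work surface at z = 0. Lengths are in m, angles in rad, forces in N, time in s.
With the tool pointing down it reaches from about 0.4 to 0.875 m from the base axis. Payload 19.3 kg.
Tool frame: the origin (TCP) lies midway between the tips of the shut fingers; the grasp point (between the pads) lies 19 mm behind it; z points along the fingers, y is the line along which they close (so a half turn about z gives the same grasp; the last joint's range is limited). The gripper opens to 85 mm and grips with 20 to 120 N. Pads are 22 mm wide; open, the fingers measure 114 mm over their backs; the gripper's body (76 mm by 85 mm) begins 54 mm behind the grasp point. The pads swing forward as they close: fully open they stand 13 mm farther back than shut.
Start: joints at [-1.39, 0.521, -0.036, 1.599, 0.021, 1.021, -0.113], TCP at [0.155, 0.605, 0.231] pointing down, gripper open.
Joint ranges: [-2.91, 2.91], [-0.3, 2.13], [-1.5, 1.42], [0.17, 2.43], [-1.26, 4.41], [0.16, 1.93], [-2.52, 2.52]. Speed limits (rad/s): [1.89, 1.89, 2.39, 2.39, 3.01, 3.01, 3.01].

## Interface

Orientations are given as [roll, pitch, yaw] about the fixed x, y, z axes, in that order (R = Rz(yaw) Ry(pitch) Rx(roll)).
In Python, from workcell import * gives the robot as it stands. The module is installed in compiled form; this text tells all that it offers.
- The arm moves only by the tool play_rows, never from a script. Its argument "deltas" is a list of rows, each a list of 7 numbers: the shift along the tool's x, y, z in units of 500 mm (1.0 is 500 mm), then the turn, a rotation vector about the tool's x, y, z in units of 120 degrees (1.0 is 120 degrees), then the closure, from 0 (fully open) to 1 (shut). A call has 1 to 10 rows; each row is the pose to reach, as a shift and turn from the pose commanded when the call began, along the tool's axes at that moment; what a row does not reach only later rows make up. A row lasts 1/10 s, in which the tool goes at most 50 mm and 8.59 degrees, less where a joint would pass 70% of its speed; a pose out of reach is approached as far as the arm can. A call with a number of a shift or a turn outside -1 to 1 is refused whole. A call with a gripper value outside its range is refused whole. The fingers move at their own pace and stop on an object; "newtons" is the grip in N (left out, the last holds). Time passes only in rows, so rows that repeat a pose let the fingers close. It gives the time, the measured TCP pose, the force, the opening and the grip force at its end, in the units of the state.
- observe(): the state, without advancing time (a new reading comes with each control period).
- grab_frame(name): name is "side" or "top" or "wrist"; returns the picture (480x640x3 uint8, red, green, blue); there is no depth.
- get_calibration(name): a dict with "fovy" (degrees; the focal length in pixels is half the picture's height over the tangent of half this angle, whatever the lens; pixels are square), "cx", "cy" (the principal point, pixels), "xyz" and "rotation" of the camera in the world. Camera axes: x right, y down, z forward; pixel columns grow to the right and rows downward; lengths in m; the calibration is good to about 2 mm. A picture is of the moment at which its call begins: read the wrist's pose just before it. get_calibration takes no time and is no camera call; for the wrist camera it gives the pose at the moment of the call.
- job_done(): hands the job in; it is judged then, once.
The state is a dict: "clock": time; "qpos": joint angles; "qd": joint speeds; "joint_efforts": joint torques, N m; "position": TCP position; "tool_rot": TCP orientation; "force": force on the tool from outside, world axes, zero at the start; "moment": the same for the moment, N m; "grip_width": finger opening in m; "finger_force": force on a finger pad.
Only numpy, scipy, OpenCV 4.12 (cv2) and the standard library are available. Lean on these libraries where they do the work, as an engineer would, in place of code of your own. Each camera call takes 0.05 s, during which the arm holds its last target. There are 200 camera calls.

## Working session

There is one attempt and no reset: what is moved stays moved. The work goes in short steps, Python scripts to look and compute and a tool call to move; the robot and the scene stay as the last step left them, time stands still between calls to the robot, and variables do not carry over. Pictures are saved under pics/ and viewed, at most 10 in all, crops included, and the job is handed in when it is done.

Besides the shell and the picture viewer there is one more tool, called after "Emit:" as a command line: name --pt "numbers of a row" for each row, then --argument value for the rest. play_rows: Moves the arm, as the interface text tells. Its arguments: {"type":"object","properties":{"deltas":{"type":"array"},"newtons":{"type":"number"}},"required":["deltas"]}

```bash
mkdir -p pics; python3 - <<'E'
from workcell import *
import cv2
for n in ("top","side"):
    c=get_calibration(n); print(n,c)
    cv2.imwrite(f"pics/{n}0.png",grab_frame(n)[:,:,::-1])
s=observe();print(s["position"],s["tool_rot"],s["force"],s["clock"])
E
```

```text
top {'fovy': 42.765990949451506, 'cx': 313.61376050715614, 'cy': 237.24015714112613, 'xyz': array([0.39025709, 0.03991147, 0.92056091]), 'rotation': array([-2.97083982,  0.01677932, -1.57472965])}
side {'fovy': 42.49717525197779, 'cx': 315.335293313312, 'cy': 239.66652883561073, 'xyz': array([ 0.30834606, -0.83214066,  0.75829805]), 'rotation': array([-2.21640879, -0.00942892, -0.25541659])}
[0.15506904 0.60513273 0.23077037] [-3.14053619e+00  1.14061969e-04  2.89083162e+00] [ 0.04184983 -0.35507818 -0.96156904] 0.1
```

View pics/top0.png

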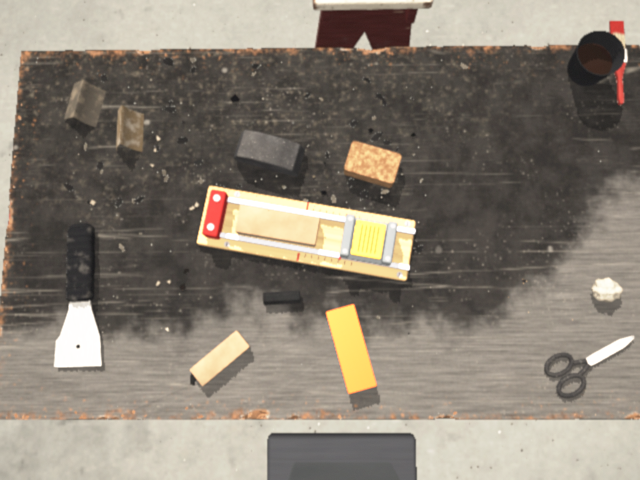

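View pics/side0.png

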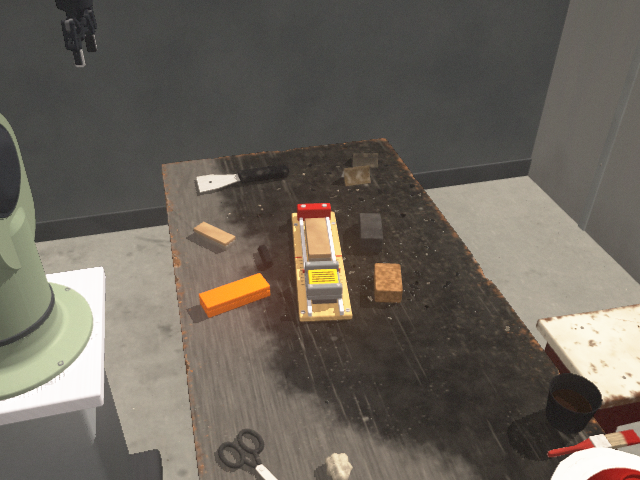

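The top view shows three stone-like things: the light-brown one in the holder at (278,224), a smaller light-brown one at (220,358) and an orange one at (352,348). The one in the holder fits, because it is not orange and is the larger brown one. The red stop is at (215,214) and the yellow pad at (370,239). I'll confirm this in an enlarged crop.

```bash
python3 - <<'E'
import cv2
i=cv2.imread("pics/top0.png")[170:295,190:430]
cv2.imwrite("pics/c1.png",cv2.resize(i,None,fx=3.333,fy=3.333,interpolation=cv2.INTER_CUBIC)[:600,:800])
E
```

```text
(no output)
```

View pics/c1.png

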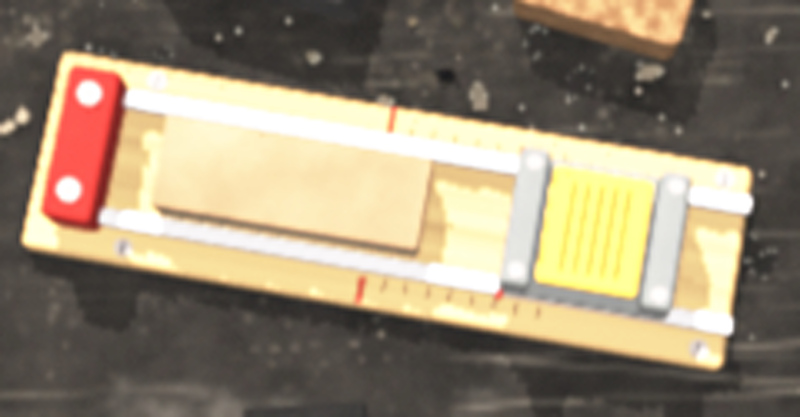

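The crop confirms it: the whetstone lies between the rails, spanning (155..430, 115..250) in the crop. Board corners are at (63,52), (750,168), (722,370) and (23,246). Pad corners are at (556,168), (655,180), (636,299) and (535,284), and the closed marks at (391,118) and (361,290).

```bash
cat > h.py <<'E'
from workcell import *
import numpy as np
from scipy.spatial.transform import Rotation as R
def ray(n,p,z,c=None):
    c=c or get_calibration(n); f=240/np.tan(np.radians(c["fovy"]/2))
    p=np.atleast_2d(np.array(p,float))
    d=np.c_[(p[:,0]-c["cx"])/f,(p[:,1]-c["cy"])/f,np.ones(len(p))]@R.from_euler("xyz",c["rotation"]).as_matrix().T
    o=np.array(c["xyz"]); return o+d*((z-o[2])/d[:,2])[:,None]
E
python3 - <<'E'
from h import *
k=800/240
cv=lambda a:np.array(a)/k+[190,170]
b=ray("top",cv([(63,52),(750,168),(722,370),(23,246)]),.012)
p=ray("top",cv([(556,168),(655,180),(636,299),(535,284)]),.044)
m=ray("top",cv([(391,118),(361,290)]),.012)
st=ray("top",cv([(88,93),(68,189)]),.042)
np.set_printoptions(precision=4,suppress=True)
print(b,p,m,st)
L=lambda a:[np.linalg.norm(a[i]-a[i-1]) for i in range(4)]
print(L(b),L(p))
y=(b[0]+b[3]-b[1]-b[2]); y/=np.linalg.norm(y); c=b.mean(0);print("c",c,"ydir",y,np.degrees(np.arctan2(-y[0],y[1])))
for q in (p.mean(0),m.mean(0),st.mean(0)): print(q,(q-c)@y,(q-c)@[y[1],-y[0],0])
s=observe();r=R.from_euler("xyz",s["tool_rot"]);print(r.as_matrix(), r.inv().apply(y))
E
```

```text
[[ 0.6283  0.2146  0.012 ]
 [ 0.5717 -0.0984  0.012 ]
 [ 0.4802 -0.0831  0.012 ]
 [ 0.5382  0.2304  0.012 ]] [[ 0.5659 -0.009   0.044 ]
 [ 0.5603 -0.052   0.044 ]
 [ 0.508  -0.0426  0.044 ]
 [ 0.5148  0.0009  0.044 ]] [[0.5961 0.0639 0.012 ]
 [0.5171 0.0776 0.012 ]] [[0.6017 0.1972 0.042 ]
 [0.5585 0.205  0.042 ]]
[np.float64(0.0915377264603068), np.float64(0.31804434383236707), np.float64(0.09275499822276029), np.float64(0.31878842122578627)] [np.float64(0.052064003430128354), np.float64(0.04341747460912395), np.float64(0.05312805711879188), np.float64(0.04401949008259793)]
c [0.5546 0.0659 0.012 ] ydir [0.1799 0.9837 0.    ] -10.362237366256325
[ 0.5373 -0.0257  0.044 ] -0.0931856635604081 -0.0005949107741465618
[0.5566 0.0708 0.012 ] 0.005154331398937217 0.0011115056429667866
[0.5801 0.2011 0.042 ] 0.1376280718697304 0.0007407167455699343
[[-0.9687  0.2481 -0.0002]
 [ 0.2481  0.9687 -0.0011]
 [-0.0001 -0.0011 -1.    ]] [ 0.0698  0.9976 -0.0011]
```

Sizes and landmarks agree with the description, and the jaw is about 12 mm in with about 60 mm to go. Next I move above the pad, shutting the fingers on the way.

Emit:
play_rows --pt "-0.06 -0.06 0 0 0 -0.0335 1" --pt "-0.13 -0.13 0 0 0 -0.0335 1" --pt "-0.2 -0.2 0 0 0 -0.0335 1" --pt "-0.27 -0.265 0 0 0 -0.0335 1" --pt "-0.34 -0.33 0 0 0 -0.0335 1" --pt "-0.41 -0.4 0 0 0 -0.0335 1" --pt "-0.48 -0.47 0 0 0 -0.0335 1" --pt "-0.53 -0.52 0 0 0 -0.0335 1" --pt "-0.53 -0.52 0 0 0 -0.0335 1" --pt "-0.53 -0.52 0 0 0 -0.0335 1" --newtons 30

```text
clock: 1.1
position: [0.3475, 0.2874, 0.2313]
tool_rot: [3.142, -0.0, 2.959]
force: [-0.3, 0.7, -0.4]
grip_width: 0.0002
finger_force: 0.0
```

```bash
cat > st.py <<'E'
from h import *
import sys
np.set_printoptions(precision=4,suppress=True)
s=observe();r=R.from_euler("xyz",s["tool_rot"])
C=np.array([.5546,.0659,0]);y=np.array([.1799,.9837,0]);x=np.array([.9837,-.1799,0])
d=s["position"]-C
print(s["clock"],s["position"],s["tool_rot"],"F",s["force"],"w",s["grip_width"],"holder xyz",d@x,d@y,s["position"][2])
t=C+float(sys.argv[1])*x+float(sys.argv[2])*y; t[2]=float(sys.argv[3])
print("delta units",r.inv().apply(t-s["position"])/.5,"ydir in tool",r.inv().apply(y))
E
python3 st.py 0 -.093 .12
```

```text
1.1 [0.3475 0.2874 0.2313] [ 3.1415 -0.      2.9594] F [-0.2845  0.6877 -0.4062] w 0.00015312754609732716 holder xyz -0.24355523641685434 0.18067066771480528 0.2313310988927661
delta units [-0.4878 -0.5467  0.2226] ydir in tool [0.0013 1.     0.0001]
```

Emit:
play_rows --pt "-0.06 -0.065 0.02 0 0 0 1" --pt "-0.12 -0.13 0.05 0 0 0 1" --pt "-0.18 -0.2 0.08 0 0 0 1" --pt "-0.24 -0.27 0.11 0 0 0 1" --pt "-0.3 -0.34 0.14 0 0 0 1" --pt "-0.36 -0.41 0.17 0 0 0 1" --pt "-0.42 -0.48 0.2 0 0 0 1" --pt "-0.488 -0.547 0.222 0 0 0 1" --pt "-0.488 -0.547 0.222 0 0 0 1" --pt "-0.488 -0.547 0.222 0 0 0 1"

```text
clock: 2.1
position: [0.5382, -0.0247, 0.1195]
tool_rot: [3.142, -0.001, 2.961]
force: [-0.1, 0.3, -0.1]
grip_width: -0.0
finger_force: 0.0
```

```bash
python3 st.py 0 -.093 .055; python3 - <<'E'
from h import *
import cv2
a=grab_frame("wrist");b=grab_frame("side")
b=cv2.resize(b[190:340,240:420],(576,480),interpolation=cv2.INTER_CUBIC)
cv2.imwrite("pics/w1.png",a[:,:,::-1]);cv2.imwrite("pics/s1.png",b[:,:,::-1])
E
```

```text
2.1 [ 0.5382 -0.0247  0.1195] [ 3.1416 -0.0013  2.9605] F [-0.051   0.2713 -0.0563] w -6.151746984849925e-06 holder xyz 0.00014991384611205192 -0.09209027899533431 0.11948687829896931
delta units [ 0.0001 -0.0018  0.129 ] ydir in tool [0.0002 1.     0.    ]
```

View pics/w1.png

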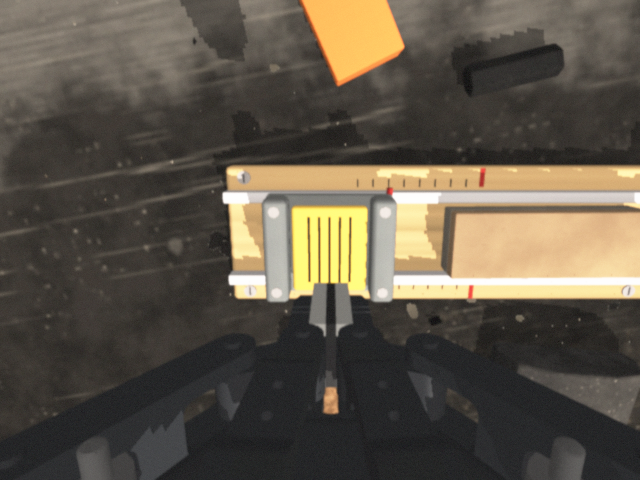

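View pics/s1.png

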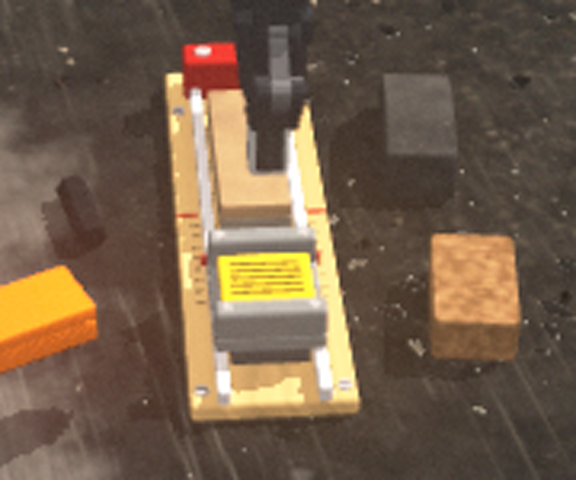

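The wrist view shows the shut fingertips at column 331, in line with the pad's centre at about (330,248). The stone is ahead, and the side view shows the fingers clear of everything. Now I go straight down to just above the pad and begin to press.

Emit:
play_rows --pt "0 -0.002 0.05 0 0 0 1" --pt "0 -0.002 0.1 0 0 0 1" --pt "0 -0.002 0.135 0 0 0 1" --pt "0 -0.002 0.145 0 0 0 1" --pt "0 -0.002 0.15 0 0 0 1" --pt "0 -0.002 0.153 0 0 0 1" --pt "0 -0.002 0.156 0 0 0 1" --pt "0 -0.002 0.156 0 0 0 1"

```text
clock: 3.0
position: [0.5385, -0.0258, 0.0429]
tool_rot: [3.141, 0.001, 2.961]
force: [0.4, 1.5, 2.8]
grip_width: -0.0002
finger_force: 1.2
```

```bash
python3 st.py 0 -.093 .037
```

```text
3.0 [ 0.5385 -0.0258  0.0429] [3.1411 0.0011 2.9611] F [0.4149 1.5184 2.8109] w -0.00018418465826614748 holder xyz 0.000622638046071708 -0.0930599589094412 0.042898159018515514
delta units [0.0013 0.0001 0.0118] ydir in tool [-0.0004  1.      0.0005]
```

Emit:
play_rows --pt "0 0 0.004 0 0 0 1" --pt "0 0 0.008 0 0 0 1" --pt "0 0 0.012 0 0 0 1" --pt "0 0 0.015 0 0 0 1" --pt "0 0 0.015 0 0 0 1"

```text
clock: 3.5
position: [0.5389, -0.0261, 0.0374]
tool_rot: [3.141, 0.002, 2.96]
force: [-14.0, 2.2, 59.4]
grip_width: 0.0002
finger_force: 29.5
```

```bash
python3 st.py 0 -.023 .035
```

```text
3.5 [ 0.5389 -0.0261  0.0374] [3.1407 0.0021 2.9604] F [-13.992    2.2086  59.3833] w 0.00018013150401371226 holder xyz 0.001096672158283221 -0.09335416072091525 0.03736746798085643
delta units [0.0022 0.1407 0.0049] ydir in tool [0.0003 1.     0.0009]
```

Emit:
play_rows --pt "0 0 -0.003 0 0 0 1" --pt "0 0 -0.005 0 0 0 1" --pt "0 0 -0.005 0 0 0 1"

```text
clock: 3.8
position: [0.5384, -0.0261, 0.038]
tool_rot: [3.141, 0.001, 2.961]
force: [-0.6, 1.1, 13.0]
grip_width: -0.0002
finger_force: 6.4
```

```bash
python3 st.py 0 -.023 .037
```

```text
3.8 [ 0.5384 -0.0261  0.038 ] [3.1413 0.0012 2.9608] F [-0.5935  1.061  13.0417] w -0.0002086045881297773 holder xyz 0.0006638068009943872 -0.09343126711522808 0.03795622273915453
delta units [0.0013 0.1409 0.002 ] ydir in tool [-0.0001  1.      0.0003]
```

Emit:
play_rows --pt "0 0.004 0 0 0 0 1" --pt "0 0.01 0 0 0 0 1" --pt "0 0.016 0 0 0 0 1" --pt "0 0.022 0 0 0 0 1" --pt "0 0.028 0 0 0 0 1" --pt "0 0.034 0 0 0 0 1" --pt "0 0.04 0 0 0 0 1" --pt "0 0.046 0 0 0 0 1" --pt "0 0.052 0 0 0 0 1"

```text
clock: 4.7
position: [0.5431, -0.0007, 0.038]
tool_rot: [3.142, 0.001, 2.96]
force: [-1.1, -0.4, 13.2]
grip_width: -0.0001
finger_force: 6.8
```

```bash
python3 st.py 0 -.023 .037; python3 - <<'E'
from h import *
import cv2
cv2.imwrite("pics/w2.png",grab_frame("wrist")[:,:,::-1])
E
```

```text
4.7 [ 0.5431 -0.0007  0.038 ] [3.1416 0.0011 2.9604] F [-1.0865 -0.4215 13.1542] w -9.418525371170367e-05 holder xyz 0.0007001111113644898 -0.06762417653784303 0.03796372742462961
delta units [0.0014 0.0892 0.0019] ydir in tool [0.0003 1.     0.    ]
```

View pics/w2.png

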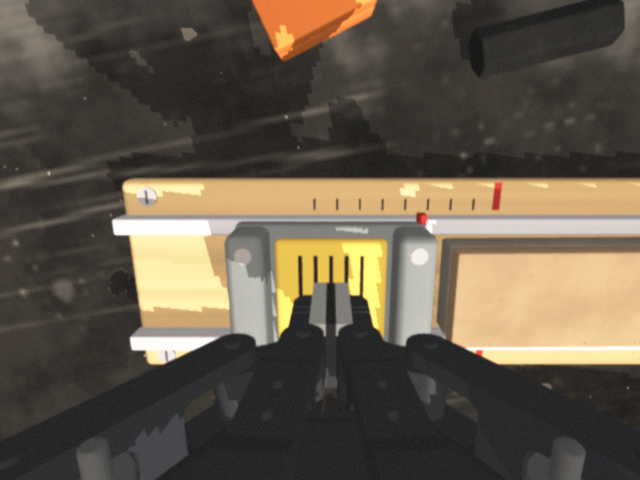

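The pad stays down and the jaw is following. Its pointer is at (422,218) and the closed mark at (497,196), so about 34 mm remain. I carry on pushing.

Emit:
play_rows --pt "0 0.006 0 0 0 0 1" --pt "0 0.012 0 0 0 0 1" --pt "0 0.018 0 0 0 0 1" --pt "0 0.024 0 0 0 0 1" --pt "0 0.03 0 0 0 0 1" --pt "0 0.036 0 0 0 0 1" --pt "0 0.042 0 0 0 0 1" --pt "0 0.048 0 0 0 0 1" --pt "0 0.054 0 0 0 0 1" --pt "0 0.06 0 0 0 0 1"

```text
clock: 5.75
position: [0.5484, 0.028, 0.038]
tool_rot: [-3.141, 0.001, 2.96]
force: [-2.4, -5.4, 14.7]
grip_width: 0.0003
finger_force: 7.1
```

```bash
python3 st.py 0 -.023 .037
```

```text
5.75 [0.5484 0.028  0.038 ] [-3.1409  0.0009  2.9599] F [-2.4221 -5.382  14.704 ] w 0.0003107478535135324 holder xyz 0.0007133661475022845 -0.03837759242933603 0.037968877511553256
delta units [0.0015 0.0308 0.0019] ydir in tool [ 0.0008  1.     -0.0007]
```

Emit:
play_rows --pt "0 0.004 0 0 0 0 1" --pt "0 0.008 0 0 0 0 1" --pt "0 0.012 0 0 0 0 1" --pt "0 0.016 0 0 0 0 1" --pt "0 0.018 0 0 0 0 1"

```text
clock: 6.25
position: [0.5499, 0.0357, 0.038]
tool_rot: [-3.14, 0.001, 2.959]
force: [-2.5, -11.7, 14.2]
grip_width: 0.0
finger_force: 7.4
```

```bash
python3 st.py 0 -.023 .037
```

```text
6.25 [0.5499 0.0357 0.038 ] [-3.1396  0.0009  2.9591] F [ -2.478  -11.6882  14.1785] w 5.252957575699774e-08 holder xyz 0.0008143234400966993 -0.030603009080413923 0.03796488745310639
delta units [0.0017 0.0152 0.0019] ydir in tool [ 0.0016  1.     -0.002 ]
```

Emit:
play_rows --pt "0 0.003 0 0 0 0 1" --pt "0 0.006 0 0 0 0 1" --pt "0 0.006 0 0 0 0 1"

```text
clock: 6.55
position: [0.5506, 0.0389, 0.038]
tool_rot: [-3.14, 0.001, 2.959]
force: [-2.7, -9.3, 13.6]
grip_width: 0.0
finger_force: 7.0
```

```bash
python3 st.py 0 -.023 .037; python3 - <<'E'
from h import *
import cv2
cv2.imwrite("pics/w3.png",grab_frame("wrist")[:,:,::-1])
E
```

```text
6.55 [0.5506 0.0389 0.038 ] [-3.14    0.0012  2.9594] F [-2.6768 -9.2783 13.5869] w 4.236559185658181e-05 holder xyz 0.0009199489461520047 -0.027293884388112026 0.03796637490292988
delta units [0.0019 0.0086 0.0019] ydir in tool [ 0.0014  1.     -0.0016]
```

View pics/w3.png

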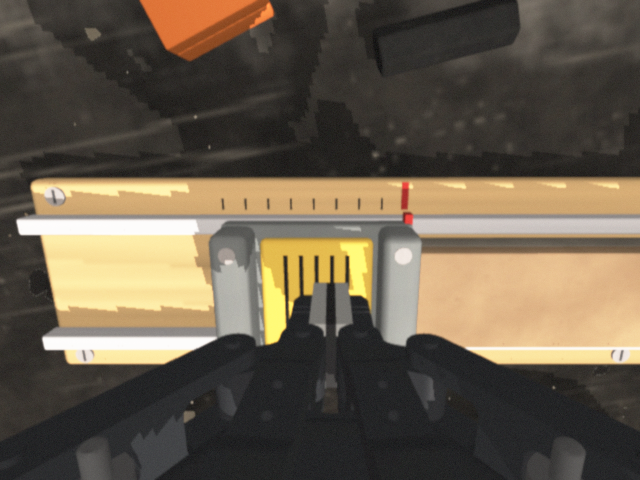

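The pointer at (408,218) stands at the closed mark at (405,196), and the tip has begun to slip forward over the pad, so the stone is against the stop. One more firm push to be sure.

Emit:
play_rows --pt "0 0.003 0 0 0 0 1" --pt "0 0.006 0 0 0 0 1" --pt "0 0.008 0 0 0 0 1" --pt "0 0.008 0 0 0 0 1"

```text
clock: 7.0
position: [0.5513, 0.0428, 0.0379]
tool_rot: [-3.14, 0.001, 2.959]
force: [-2.7, -9.3, 14.3]
grip_width: 0.0001
finger_force: 6.7
```

```bash
python3 st.py 0 -.023 .037
```

```text
7.0 [0.5513 0.0428 0.0379] [-3.14    0.0012  2.9593] F [-2.6524 -9.294  14.2763] w 7.612226268668851e-05 holder xyz 0.0009297378485405594 -0.02326906556474952 0.03793726562595272
delta units [0.0019 0.0005 0.0019] ydir in tool [ 0.0014  1.     -0.0016]
```

The force holds at a constant 9.3 N while the tip slides, so the jaw is home. Now I lift straight up.

Emit:
play_rows --pt "0 0 -0.006 0 0 0 1" --pt "0 0 -0.014 0 0 0 1" --pt "0 0 -0.03 0 0 0 1" --pt "0 0 -0.08 0 0 0 1" --pt "0 0 -0.15 0 0 0 1" --pt "0 0 -0.22 0 0 0 1" --pt "0 0 -0.3 0 0 0 1" --pt "-0.06 -0.05 -0.3 0 0 0 1" --pt "-0.06 -0.1 -0.3 0 0 0 1" --pt "-0.06 -0.1 -0.3 0 0 0 1"

```text
clock: 8.0
position: [0.5711, -0.0134, 0.1879]
tool_rot: [-3.14, 0.0, 2.957]
force: [-0.4, -0.0, -0.8]
grip_width: 0.0
finger_force: 0.0
```

```bash
python3 st.py 0 -.023 .037; python3 - <<'E'
from h import *
import cv2
a=cv2.resize(grab_frame("wrist"),(400,300));b=grab_frame("side")[170:350,200:440];b=cv2.resize(b,(400,300))
cv2.imwrite("pics/f.png",np.hstack([a,b])[:,:,::-1])
E
```

```text
8.0 [ 0.5711 -0.0134  0.1879] [-3.1403  0.0004  2.9569] F [-0.3538 -0.0058 -0.8421] w 7.188024390022853e-06 holder xyz 0.030507050609623918 -0.07500328392393514 0.18788488388273408
delta units [0.0615 0.1042 0.3016] ydir in tool [ 0.0038  1.     -0.0013]
```

View pics/f.png

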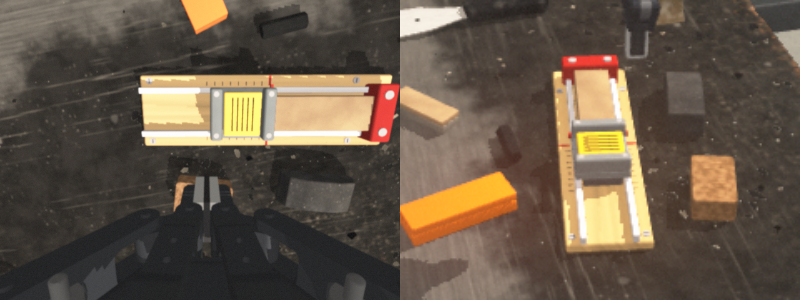

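The final picture shows the stone against the red stop at (375,112) with no gap. The jaw face is at the closed marks near (270,92) and touching the stone, the pad is up, and the bystanders are in place.

```bash
python3 -c "
from workcell import *
print(job_done())"
```

```text
the job is handed in; nothing more can be done
None
```

The whetstone is clamped home against the red stop, with the jaw at its closed marks, the pad released and the arm clear; the job is handed in, with the robot clock at about 8 s.

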